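# Counter-hold the hidden bolt head while the nut runner draws up a stop plate

### The arm

A 6-joint arm with a two-finger parallel gripper is mounted at the origin on the work surface; the furniture and walls round the work are solid. World frame = base frame: x ahead of the robot, y to its left, z up, the work surface at z = 0. Lengths are in m, angles in rad, forces in N, time in s.
With the tool pointing down it reaches from about 0.35 to 0.925 m from the base axis. Payload 6.4 kg.
Tool frame: the origin (TCP) lies between the finger pads; the fingertips stand 8 mm ahead of it and the grasp point (between the pads) lies 11 mm behind it; z points along the fingers, y is the line along which they close (so a half turn about z gives the same grasp; the last joint's range is limited). The gripper opens to 85 mm and grips with 20 to 120 N. Pads are 22 mm wide; open, the fingers measure 114 mm over their backs; the gripper's body (76 mm by 85 mm) begins 54 mm behind the grasp point. The pads swing forward as they close: fully open they stand 13 mm farther back than shut.
Start: joints at [1.045, 0.245, 1.558, -0, 1.339, -0.174], TCP at [0.224, 0.61, 0.239] pointing down, gripper open.
Joint ranges: [-3.13, 3.13], [-1.02, 2.26], [0.13, 2.54], [-0.95, 4.09], [0.21, 2.88], [-2.74, 2.74]. Speed limits (rad/s): [2.57, 2.57, 3.14, 3.14, 3.14, 3.14].

### API

Orientations are given as [roll, pitch, yaw] about the fixed x, y, z axes, in that order (R = Rz(yaw) Ry(pitch) Rx(roll)).
In Python, from cell import env gives the robot as it stands.
- The arm moves only by the shell command python3 -m pendant 'ROWS' [FORCE]. ROWS is a JSON object of lists of equal length, an entry for each row: "slide": the shift along the world's x, y, z as a fraction of full scale, a list of three; "twist": the turn about the world's z as a fraction of full scale; "grip": the opening in per cent of the stroke, from 0 (shut) to 100 (fully open). A call has 1 to 12 rows; each row shifts and turns the commanded pose from where the row before left it; what a row does not reach is not made up. Full scale, the value 1, is 0.02 m for a shift and 4 degrees for a turn. A row lasts 1/10 s, in which the tool goes at most 50 mm and 8.59 degrees, less where a joint would pass 70% of its speed; a pose out of reach is approached as far as the arm can. A call with a number of a shift or a turn outside -1 to 1 is refused whole. A call with a gripper value outside its range is refused whole. The fingers move at their own pace and stop on an object; FORCE is the grip in N (left out, the last holds). Time passes only in rows, so rows that do not move let the fingers close. It gives the time, the measured TCP pose, the force, the opening and the grip force at its end, in the units of the state.
- env.sense(): the state, without advancing time (a new reading comes with each control period).
- env.snapshot(name): name is "scene" or "top" or "wrist"; returns the picture (480x640x3 uint8, red, green, blue); there is no depth.
- env.camera_info(name): a dict with "fx", "fy", "cx", "cy" (pixels), "k1" (the pictures are not rectified: a ray, as slopes to the right and down, at radius r is drawn at 1 + k1 r^2 times it, then the intrinsics apply), "rvec" (rotation vector, rad) and "tvec" (3), from world to camera coordinates, as OpenCV has them; the wrist camera has in their place "T_tool_cam" (4x4, takes a point from camera to tool coordinates, whose origin is the TCP and whose axes are the flange's). Camera axes: x right, y down, z forward; pixel columns grow to the right and rows downward; lengths in m; the calibration is good to about 2 mm. A picture is of the moment at which its call begins: read the wrist's pose just before it. camera_info takes no time and is no camera call.
- env.finish_job(): hands the job in; it is judged then, once.
The state is a dict: "clock": time; "joints": joint angles; "qvel": joint speeds; "joint_torque": joint torques, N m; "tcp_pos": TCP position; "tool_rot": TCP orientation; "ft_force": force on the tool from outside, world axes, zero at the start; "moment": the same for the moment, N m; "opening": opening from 0.0 (shut) to 1.0 (fully open); "gripper_force": force on a finger pad.
Only numpy, scipy, OpenCV 4.12 (cv2) and the standard library are available. Lean on these libraries where they do the work, as an engineer would, in place of code of your own. Each camera call takes 0.05 s, during which the arm holds its last target. There are 200 camera calls.

### The job

The slotted stop plate has to be bolted to the back of the bracket, but the bolt just spins round with the nut that the nut runner in front keeps turning. Lift the plate out of the V-block, stand it upright on its thin slotted edge behind the bracket with its slot over the bolt, between bracket and bolt head, and let go of it; then reach down into the gap behind the plate, grip the hidden hexagon head and hold it from turning until the nut has drawn the bolt fully home. Finish still holding the head, with the plate still standing in place, and leave the other things on the bench alone.

Things in the scene. Friction and masses are not known exactly. Their poses are not given: they have to be found in the camera images.
- fixture: Fixed fixture: dark base plate 252 x 110 mm, top 12 mm above the bench; on it a black nut runner, a grey upright bracket, an open gap 62 mm wide and a steel rear rail. Origin on the bench under the middle of the bracket's rear face; x from the runner across the gap (bracket at x = -10 to 0 mm, rail at 62 to 74 mm), y along the bracket, z up. The bolt's axis is y = 0, z = 58 mm.
- bracket_top (a point): Middle of the top rear edge of the grey bracket, 71 mm above the bench, facing the gap. The bracket is 10 mm thick and 92 mm wide along y; the rear rail across the gap is 12 mm thick, just as wide and as high. The gap is open above and at both ends. Axes as the fixture's.
- runner (a point): Top of the clamp of the nut runner, 80 mm above the bench, 102 mm in front of the bracket's rear face. The runner (37 mm diameter, along the fixture's x) turns the nut all the time, from the start; its torque is small (0.12 N m), so a grip of 15 to 40 N on the head holds it.
- hex_bolt: Bolt through the bracket along the fixture's x, head in the gap. Origin mid-head. Hexagon head 19 mm across flats, 16 mm deep, at first 15 to 31 mm behind the bracket's rear face; shank 12 mm diameter. Turns with the nut at about 3.4 rad/s until held; fingers closing on it along the fixture's y square it up and stop it.
- head_end (a point): Centre of the head's outer end, on the bolt's axis, facing the rear rail. While held the bolt is drawn 4.5 mm towards the bracket (about 7 to 9 s), the head sliding between the fingers; so grip it near this end, and keep the fingers more than 15 mm behind the bracket's rear face, clear of the plate.
- thread (a joint): How far the nut is wound onto the bolt, rad: 0 at the start, 16.16 with the bolt fully home (1.75 mm of draw a turn). It stands still while bolt and nut turn together and grows only while the head is held.
- stop_plate: Loose steel plate 10 mm thick, 56 wide, 82 high, about 0.25 kg; slot 16 mm wide, 56 mm long up its middle from one short edge (mouth chamfered to 26 mm). Origin mid of that slotted edge, the foot it is to stand on; x through the thickness, y across the width, z from slotted foot to plain edge. Starts leaning at 45 degrees in the V-block, foot down.
- plate_top (a point): Middle of the plate's plain short edge, opposite the slot, where it can be pinched across its 10 mm thickness; axes as the plate's. Standing in place this edge is 94 mm above the bench, 23 mm above bracket and rail.
- vee_block: Fixed steel V-block 88 x 50 mm, 50 mm high. Origin mid-underside; x across the V, pointing roughly back to the robot; y along the V, z up. V bottom 12 mm above the bench, 45 degree flanks up to the top, 38 mm either side. The plate lies on the flank farther from the robot (-x): its plain edge points up and away from the robot and overhangs that flank by 30 mm.
- micrometer: Loose bystander: micrometer lying, 123 x 36 x 18 mm; leave it alone. Origin under its middle.
- hex_key: Loose bystander: grey hexagon L-key lying, 88 x 33 x 7 mm; leave it alone. Origin under its middle.
- oilstone: Loose bystander: dark oilstone lying, 75 x 25 x 10 mm; leave it alone. Origin under its middle.
- guide_bush: Loose bystander: steel guide bush with a flange, standing, 40 mm diameter, 35 mm high; leave it alone. Origin under its middle.

How it is judged:
By the outcome, as a careful person would: the job done as asked, in the order asked, and still so for the second after the job is handed in, while the arm keeps its last pose, push and grip.
It also fails if it takes over 64 s, if anything falls off the work surface, if the arm or the gripper's body presses on something with over 40 N, if the wrist force passes 120 N, or if a joint passes its speed limit or range.

## Working session

There is one attempt and no reset: what is moved stays moved. The work goes in short steps, Python scripts to look and compute and a shell command to move; the robot and the scene stay as the last step left them, time stands still between calls to the robot, and variables do not carry over. Pictures are saved under pics/ and viewed, at most 13 in all, crops included, and the job is handed in when it is done.

```bash
ls; mkdir -p pics; cat > h.py <<'E'
import numpy as np, cv2
from cell import env
from scipy.spatial.transform import Rotation as R
def snap(n,f):
    s=env.sense(); im=env.snapshot(n); cv2.imwrite('pics/'+f,im[:,:,::-1]); return s,im
def cam(n,s=None):
    c=env.camera_info(n)
    if n=='wrist':
        T=np.array(c['T_tool_cam']); Rt=R.from_euler('xyz',s['tool_rot']).as_matrix()
        Rw=Rt@T[:3,:3]; o=Rt@T[:3,3]+np.array(s['tcp_pos'])
    else:
        Rc=cv2.Rodrigues(np.array(c['rvec'],float))[0]; Rw=Rc.T; o=-Rc.T@np.array(c['tvec'],float).ravel()
    return c,Rw,o
def ray(n,px,s=None):
    c,Rw,o=cam(n,s); d=np.array([(px[0]-c['cx'])/c['fx'],(px[1]-c['cy'])/c['fy']]); u=d.copy()
    for _ in range(20): u=d/(1+c['k1']*(u@u))
    return o,Rw@np.array([u[0],u[1],1])
def onz(n,px,z,s=None):
    o,d=ray(n,px,s); return o+d*(z-o[2])/d[2]
def proj(n,P,s=None):
    c,Rw,o=cam(n,s); q=Rw.T@(np.array(P,float)-o); u=q[:2]/q[2]; u=u*(1+c['k1']*(u@u))
    return np.array([u[0]*c['fx']+c['cx'],u[1]*c['fy']+c['cy']])
E
python3 - <<'E'
from h import *
s,_=snap('top','top0.png'); snap('scene','scene0.png'); print(s)
for n in('top','scene','wrist'): print(env.camera_info(n))
E
```

```text
pics
{'clock': 0.0, 'joints': array([ 1.04492067e+00,  2.45835231e-01,  1.55907025e+00, -1.01525323e-05,
        1.33868050e+00, -1.74116471e-01]), 'qvel': array([-7.68123064e-04,  7.65733552e-05, -5.16080668e-04, -1.01932821e-03,
       -1.86734325e-04, -1.19906029e-03]), 'joint_torque': array([ 6.99617103e-04, -4.29509461e+01, -3.26124609e+01, -1.16704673e-04,
        5.46340962e-03, -6.35182829e-06]), 'tcp_pos': array([0.22367724, 0.6097023 , 0.23813654]), 'tool_rot': array([-3.13962776e+00, -3.35593140e-04,  2.78983549e+00]), 'ft_force': array([-0.2924829 , -0.25856858,  0.41232555]), 'moment': array([-0.00765033, -0.03640231,  0.04357321]), 'gripper_force': 0.0, 'opening': 1.0006959743459454}
{'fx': 601.4825129747242, 'fy': 601.4825129747242, 'cx': 316.21060455851085, 'cy': 238.62825750414342, 'k1': -0.12122565612895145, 'rvec': array([ 2.14925044, -2.10387324,  0.16407786]), 'tvec': array([0.10936837, 0.5030646 , 0.94054253])}
{'fx': 529.7539867236272, 'fy': 529.7539867236272, 'cx': 325.00241032934406, 'cy': 239.31986389528265, 'k1': -0.1626906936533248, 'rvec': array([ 1.10604393, -2.08307786,  1.23692469]), 'tvec': array([0.36705381, 0.24225432, 0.57076617])}
{'fx': 418.07352020758685, 'fy': 418.07352020758685, 'cx': 322.5029374585775, 'cy': 239.65920653794382, 'k1': -0.0705798904194736, 'T_tool_cam': array([[ 3.40927971e-04, -9.52283268e-01, -3.05215434e-01,
         7.84598101e-02],
       [ 9.99999517e-01,  4.34638459e-05,  9.81398316e-04,
         6.70282512e-04],
       [-9.21303359e-04, -3.05215621e-01,  9.52282823e-01,
        -1.35211026e-01],
       [ 0.00000000e+00,  0.00000000e+00,  0.00000000e+00,
         1.00000000e+00]])}
```

View pics/top0.png

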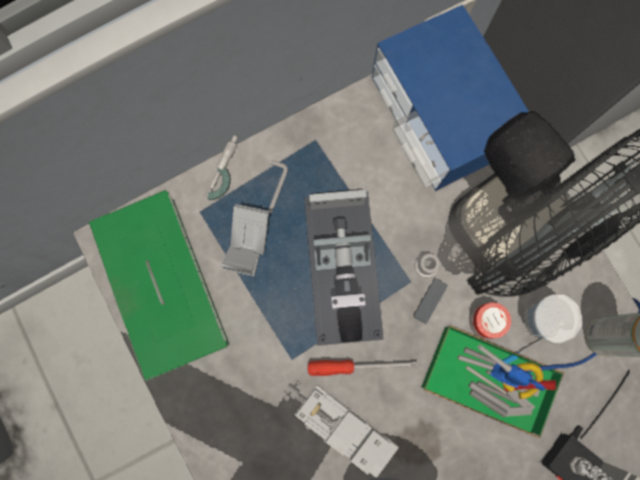

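View pics/scene0.png

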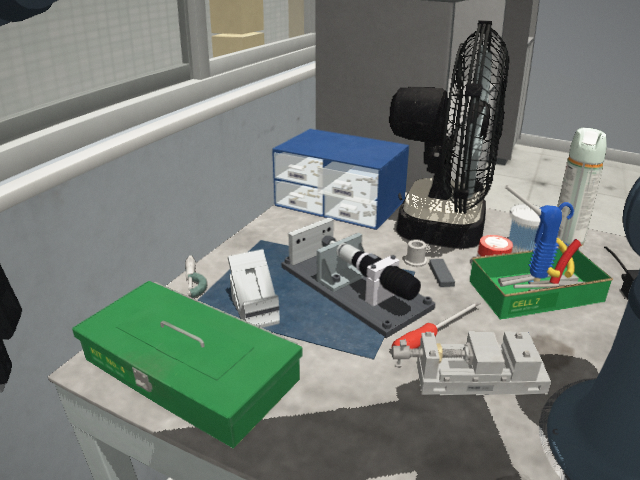

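The top view shows the fixture (rail near (338,197), bracket near (342,253), runner near (348,318)) and the V-block with the plate near (245,240). I'll enlarge it.

```bash
python3 - <<'E'
from h import *
im=cv2.imread('pics/top0.png')[175:325,200:390]
cv2.imwrite('pics/top0c.png',cv2.resize(im,None,fx=4,fy=4,interpolation=cv2.INTER_CUBIC))
for p in [(338,197),(342,253),(348,318),(245,240)]: print(p,onz('top',p,0.06).round(3))
print(cam('top')[2])
E
```

```text
(338, 197) [0.567 0.086 0.06 ]
(342, 253) [0.475 0.078 0.06 ]
(348, 318) [0.372 0.067 0.06 ]
(245, 240) [0.493 0.235 0.06 ]
[0.33569267 0.10394918 1.01299589]
```

View pics/top0c.png

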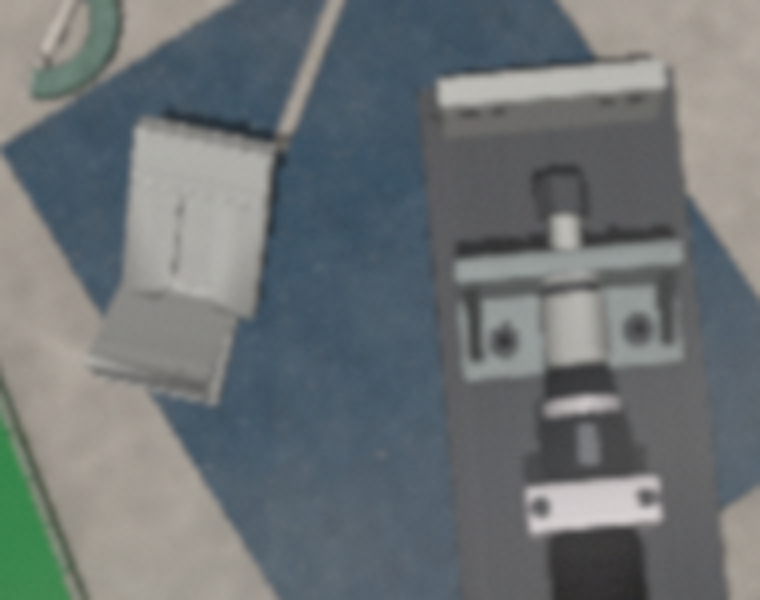

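The crop shows the rail's near top edge from (440,107) to (665,88) and the bracket's rear top edge from (455,262) to (683,240). The plate's plain edge runs from (137,118) to (278,140), its foot from (122,290) to (252,318), and the bolt head is at (560,190).

```bash
python3 - <<'E'
from h import *
f=lambda p,z: onz('top',(p[0]/4+200-.375,p[1]/4+175-.375),z)
for nm,p,z in [('railnearL',(440,107),.071),('railnearR',(665,88),.071),('railfarL',(437,80),.071),('railfarR',(665,59),.071),('brL',(455,262),.071),('brR',(683,240),.071),('brFrontL',(457,283),.071),('brfrontR',(683,263),.071),
 ('pl topL',(137,118),.0705),('pl topR',(278,140),.0705),('footL',(122,290),.019),('footR',(252,318),.019),('flankL',(92,366),.05),('flankR',(213,402),.05),('head',(560,175),.067)]:
  print(nm,f(p,z).round(4))
E
```

```text
railnearL [0.5564 0.1316 0.071 ]
railnearR [0.566  0.0413 0.071 ]
railfarL [0.5675 0.133  0.071 ]
railfarR [0.5781 0.0414 0.071 ]
brL [0.4934 0.1241 0.071 ]
brR [0.5041 0.0336 0.071 ]
brFrontL [0.485  0.1231 0.071 ]
brfrontR [0.4948 0.0336 0.071 ]
pl topL [0.5497 0.2536 0.0705]
pl topR [0.5417 0.1963 0.0705]
footL [0.4873 0.2647 0.019 ]
footR [0.4766 0.2095 0.019 ]
flankL [0.4512 0.2706 0.05  ]
flankR [0.4377 0.2208 0.05  ]
head [0.5303 0.0829 0.067 ]
```

```bash
python3 -m pendant '{"slide":[[0.64,-0.8,0],[0.64,-0.8,0],[0.64,-0.8,0],[0.64,-0.8,0],[0.64,-0.8,0],[0.64,-0.8,0],[0.64,-0.8,0],[0.64,-0.8,0],[0.64,-0.8,0],[0.64,-0.8,0],[0.64,-0.8,0],[0.64,-0.8,0]],"twist":[-1,-1,-1,-1,-1,-1,-1,-1,-1,-1,-1,-1],"grip":[48,48,48,48,48,48,48,48,48,48,48,48]}' && python3 -m pendant '{"slide":[[0.64,-0.8,0],[0.64,-0.8,0],[0.64,-0.8,0],[0.64,-0.8,0],[0.64,-0.8,0],[0.64,-0.8,0],[0.64,-0.8,0],[0.64,-0.8,0],[0.64,-0.8,0],[0.64,-0.8,0],[0.64,-0.8,0],[0.64,-0.8,0]],"twist":[-1,-1,-1,-1,-1,-1,-1,-1,0,0,0,0],"grip":[48,48,48,48,48,48,48,48,48,48,48,48]}' && python3 -m pendant '{"slide":[[0,0,-0.9],[0,0,-0.9],[0,0,-0.9],[0,0,0]],"twist":[0,0,0,0],"grip":[48,48,48,48]}' 
python3 - <<'E'
from h import *
s,im=snap('wrist','w1.png'); print(s['clock'],s['tcp_pos'],np.degrees(s['tool_rot']),s['opening'])
e=np.array([.984,-.179,0]);n=np.array([.179,.984,0]);v=np.array([.4886,.2354,0])
for u,w,z in [(58,28,70),(58,-28,70),(-7,28,19),(-7,-28,19),(51,28,77),(51,-28,77)]:
  P=v+e*u/1e3+n*w/1e3+[0,0,z/1e3]; q=proj('wrist',P,s); print(u,w,q.round(0)); cv2.circle(im,tuple(int(a) for a in q),3,(255,0,0),1)
cv2.imwrite('pics/w1m.png',im[:,:,::-1])
E
```

```text
clock: 1.3
tcp_pos: [0.3778, 0.4173, 0.2388]
tool_rot: [-3.141, 0.0, 1.949]
ft_force: [0.0, 0.5, 1.1]
opening: 0.481
gripper_force: 0.0
clock: 2.5
tcp_pos: [0.5313, 0.2254, 0.2388]
tool_rot: [-3.141, 0.0, 1.393]
ft_force: [-0.2, -1.0, -0.1]
opening: 0.478
gripper_force: 0.0
clock: 2.9
tcp_pos: [0.529, 0.2256, 0.1818]
tool_rot: [-3.135, 0.003, 1.393]
ft_force: [-0.4, -0.1, -0.9]
opening: 0.476
gripper_force: 0.0
2.9 [0.52904194 0.22563091 0.18184063] [-1.79643262e+02  1.43345260e-01  7.98323327e+01] 0.47622502483833257
58 28 [351. 191.]
58 -28 [349. 277.]
-7 28 [256. 177.]
-7 -28 [260. 250.]
51 28 [340. 193.]
51 -28 [339. 282.]
```

View pics/w1m.png

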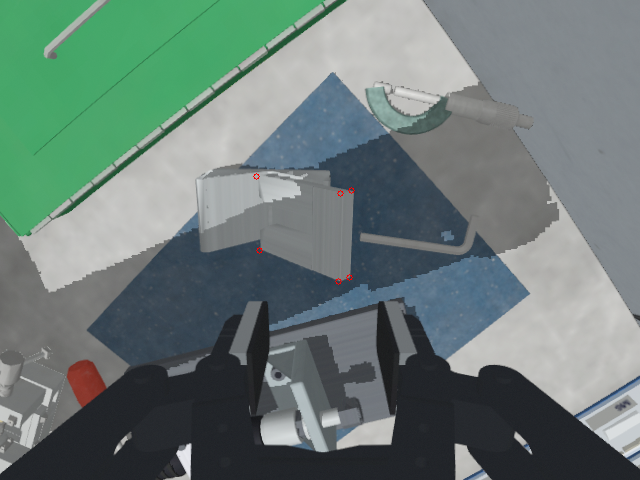

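The picture shows the plate with its plain edge from (351,191) to (349,277). My predicted corners fall on it, so I'll go down and straddle the overhang.

```bash
python3 -m pendant '{"slide":[[0.2,0.08,-0.8],[0,0,-0.8],[0,0,-0.8],[0,0,-0.8],[0,0,-0.8],[0,0,-0.8],[0,0,-0.5],[0,0,-0.4],[0,0,0],[0,0,0]],"twist":[0,0,0,0,0,0,0,0,0,0],"grip":[48,48,48,48,48,48,48,48,48,48]}'
python3 - <<'E'
from h import *
s=env.sense();e=np.array([.984,-.179,0]);d=np.array(s['tcp_pos'])-[.4886,.2354,0]
print('u',d@e,'w',d@[.179,.984,0],s['tcp_pos'],s['ft_force'])
E
```

```text
clock: 3.95
tcp_pos: [0.5356, 0.2279, 0.0717]
tool_rot: [3.141, -0.0, 1.394]
ft_force: [-0.5, -0.2, -0.5]
opening: 0.483
gripper_force: 0.0
u 0.047576167936994165 w 0.0010202976778861323 [0.53558363 0.22789007 0.0716652 ] [-0.52137997 -0.18085552 -0.53114923]
```

```bash
python3 -m pendant '{"slide":[[0,0,-0.3],[-0.2,0.04,0],[-0.25,0.045,0],[-0.25,0.045,0.23],[-0.28,0.05,0.23],[0,0,0]],"twist":[0,0,0,0,0,0],"grip":[48,48,48,48,48,48]}' && python3 -m pendant '{"slide":[[-0.3,0.054,0.21],[-0.31,0.056,0.2],[-0.33,0.06,0.18],[-0.37,0.067,0.16],[-0.1,0.02,0.03],[0,0,0]],"twist":[0,0,0,0,0,0],"grip":[48,48,48,48,48,48]}' 
python3 - <<'E'
from h import *
s=env.sense();e=np.array([.984,-.179,0]);d=np.array(s['tcp_pos'])-[.4886,.2354,0]
print('u',d@e,'w',d@[.179,.984,0],s['tcp_pos'],s['ft_force'])
im=snap('scene','s2.png')[1][200:380,180:400]
cv2.imwrite('pics/s2c.png',cv2.resize(im[:,:,::-1],None,fx=3.2,fy=3.2,interpolation=cv2.INTER_CUBIC))
E
```

```text
clock: 4.55
tcp_pos: [0.516, 0.2317, 0.076]
tool_rot: [3.139, -0.001, 1.394]
ft_force: [2.5, -1.8, 2.3]
opening: 0.479
gripper_force: 1.6
clock: 5.15
tcp_pos: [0.4862, 0.2366, 0.0896]
tool_rot: [-3.14, 0.001, 1.394]
ft_force: [1.2, 0.3, -1.1]
opening: 0.48
gripper_force: 0.1
u -0.0025543252634948606 w 0.0007944703840564702 [0.48622946 0.23663862 0.08958363] [ 1.24491098  0.32580848 -1.11856636]
```

View pics/s2c.png

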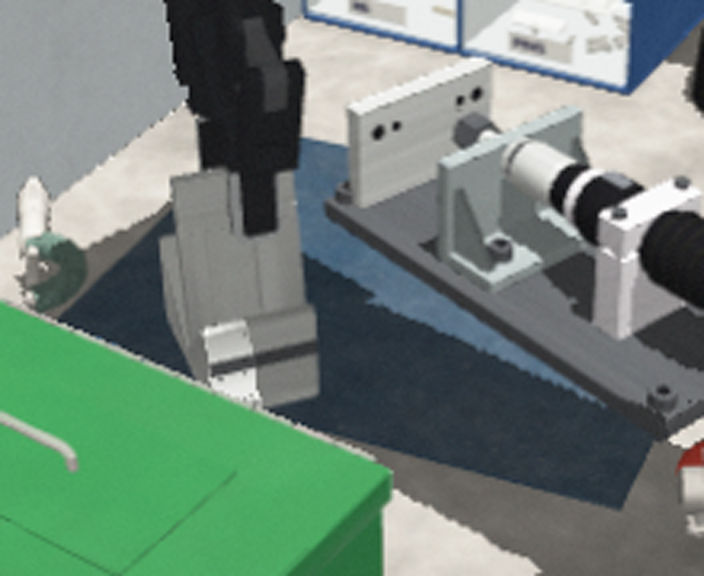

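The plate stands nearly upright in the V between the fingers: top edge at about (230,175), near fingertip at (260,232). Now I'll close on it.

```bash
python3 -m pendant '{"slide":[[0.12,-0.02,0.1],[0,0,0],[0,0,0],[0,0,0],[0,0,0],[0,0,0],[0,0,0],[0,0,0]],"twist":[0,0,0,0,0,0,0,0],"grip":[40,30,22,15,5,0,0,0]}' 50 && python3 -m pendant '{"slide":[[0,0,0.2],[0,0,0.4],[0,0,0.8],[0,0,0.9],[0,0,0.9],[0,0,0.8],[0,0,0.3],[0,0,0]],"twist":[0,0,0,0,0,0,0,0],"grip":[0,0,0,0,0,0,0,0]}'
python3 - <<'E'
from h import *
s,im=snap('wrist','w3.png')
a=im[:,:,::-1]
b=snap('scene','s3.png')[1][120:340,170:400][:,:,::-1]
cv2.imwrite('pics/c3.png',np.hstack([cv2.resize(a,(440,330)),cv2.resize(b,(345,330))]))
E
```

```text
clock: 6.0
tcp_pos: [0.4898, 0.2361, 0.0921]
tool_rot: [3.142, 0.0, 1.394]
ft_force: [-0.6, 0.5, 0.9]
opening: 0.099
gripper_force: 51.0
clock: 6.8
tcp_pos: [0.4901, 0.2363, 0.179]
tool_rot: [3.14, -0.001, 1.394]
ft_force: [-0.0, 0.9, -3.0]
opening: 0.102
gripper_force: 50.6
```

View pics/c3.png

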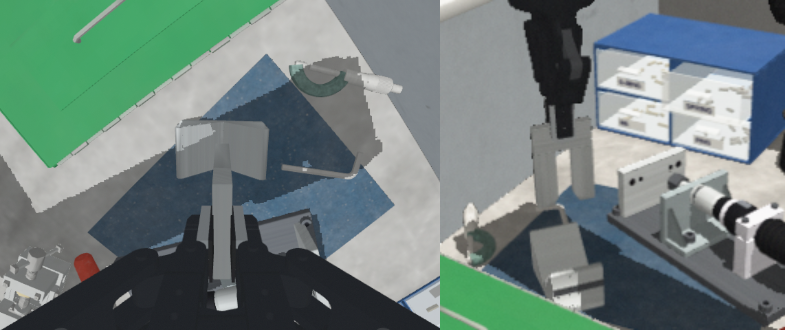

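The plate is held flat and upright, with its slot down, and the V-block is empty. Next I'll carry it above the gap.

```bash
python3 -m pendant '{"slide":[[0.1,-0.5,0.3],[0.1,-0.9,0.1],[0.1,-0.97,0],[0.1,-0.97,0],[0.1,-0.97,0],[0.1,-0.97,0],[0.1,-0.97,0],[0.08,-0.9,0],[0,-0.62,0],[0,0,0],[0,0,0]],"twist":[0.5,0.5,0.5,0.5,0.5,0.5,0.5,0.65,0,0,0],"grip":[0,0,0,0,0,0,0,0,0,0,0]}'
python3 - <<'E'
from h import *
s,im=snap('wrist','w4.png'); print(s['tcp_pos'],np.degrees(s['tool_rot']))
O=np.array([.4988,.0789,0]);fx=np.array([.9936,.1132,0]);fy=np.array([-.1132,.9936,0])
im=im.copy()
for x,y,z in [(0,46,71),(-10,46,71),(0,-46,71),(62,46,71),(74,46,71),(62,-46,71),(31,0,67.5)]:
  q=proj('wrist',O+(fx*x+fy*y+[0,0,z])/1e3 if 0 else O+fx*x/1e3+fy*y/1e3+np.array([0,0,z/1e3]),s); cv2.circle(im,tuple(int(a) for a in q),3,(255,0,0),1); print(x,y,q.round(0))
t,it=snap('top','t4.png')
a=cv2.resize(im[150:480,170:490],None,fx=1.25,fy=1.25,interpolation=cv2.INTER_CUBIC)
b=cv2.resize(snap('scene','s4.png')[1][150:290,250:390],(400,412),interpolation=cv2.INTER_CUBIC)
cv2.imwrite('pics/c4.png',np.hstack([a,b])[:,:,::-1])
c,st,_=None,None,None
T=np.array(s['tcp_pos']); 
for y in(-28,28):
  for z in(7,-75):
    for x in(5,-5): print(y,z,x,proj('scene',T+fy*(y-.9)/1e3+fx*x/1e3+np.array([0,0,z/1e3])).round(1))
E
```

```text
clock: 8.0
tcp_pos: [0.505, 0.081, 0.1856]
tool_rot: [-3.141, -0.001, 1.682]
ft_force: [0.1, 0.2, -2.5]
opening: 0.1
gripper_force: 50.5
[0.5050264  0.08100309 0.18556884] [-1.79944681e+02 -3.58643814e-02  9.63866276e+01]
0 46 [311. 167.]
-10 46 [295. 167.]
0 -46 [313. 307.]
62 46 [415. 167.]
74 46 [435. 167.]
62 -46 [406. 306.]
31 0 [361. 239.]
-28 7 5 [347.8 164. ]
-28 7 -5 [352.2 165.8]
-28 -75 5 [346.6 211.4]
-28 -75 -5 [350.8 213.4]
28 7 5 [320.4 172.5]
28 7 -5 [324.8 174.4]
28 -75 5 [320.4 221.4]
28 -75 -5 [324.6 223.6]
```

View pics/c4.png

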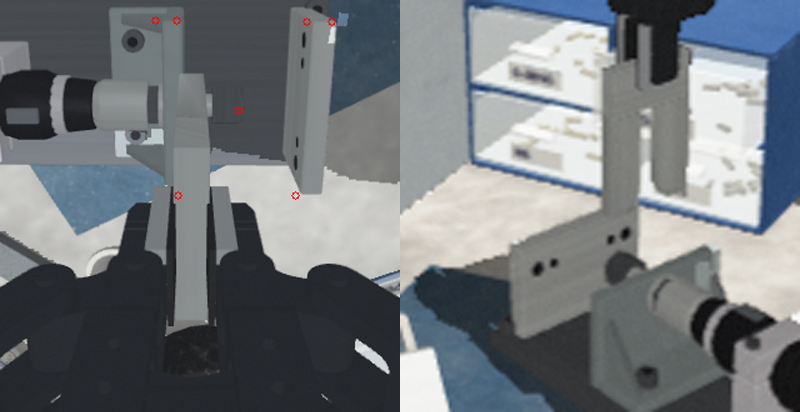

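```bash
python3 - <<'E'
from h import *
s=env.sense();T=np.array(s['tcp_pos']);O=np.array([.4988,.0789,0])
fx=np.array([.9936,.1132,0]);fy=np.array([-.1132,.9936,0])
cr=lambda P:((proj('wrist',P,s)-[170,150])*1.25).round(0)
for y in(-28,28):
  for z in(7,-75):
    print('plate',y,z,*[cr(T+fy*(y-.9)/1e3+fx*x/1e3+np.array([0,0,z/1e3])) for x in(-5,5)])
for p in [(0,46,71),(-10,46,71),(62,46,12),(62,46,71),(74,46,71),(62,-46,71),(74,-46,71),(31,0,67.5),(15,0,64),(0,46,12)]:
    print(p,cr(O+fx*p[0]/1e3+fy*p[1]/1e3+np.array([0,0,p[2]/1e3])))
im=cv2.imread('pics/w4.png')[140:320,270:470]
cv2.imwrite('pics/c5.png',cv2.resize(im,None,fx=3.3,fy=3.3,interpolation=cv2.INTER_CUBIC))
E
```

```text
plate -28 7 [173. 324.] [207. 324.]
plate -28 -75 [179. 199.] [201. 199.]
plate 28 7 [171. 151.] [209. 151.]
plate 28 -75 [178.  77.] [202.  77.]
(0, 46, 71) [176.  22.]
(-10, 46, 71) [155.  22.]
(62, 46, 12) [285.   8.]
(62, 46, 71) [306.  22.]
(74, 46, 71) [331.  22.]
(62, -46, 71) [294. 196.]
(74, -46, 71) [317. 196.]
(31, 0, 67.5) [238. 111.]
(15, 0, 64) [207. 109.]
(0, 46, 12) [179.   8.]
```

View pics/c5.png

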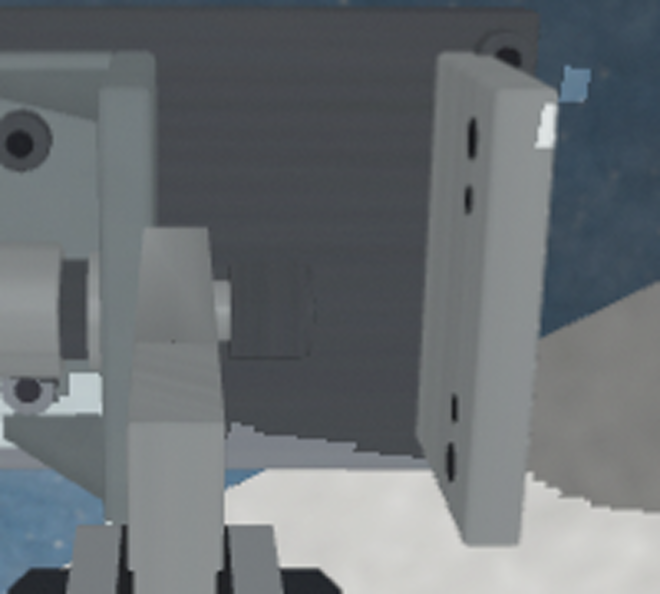

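The plate's foot corners are at (146,228) and (208,228) in the crop, and the bracket's rear top corner at (155,88). So the plate centre is about 4 mm behind the bracket face and needs another +3 mm. It's lined up with the bolt in y.

```bash
python3 -m pendant '{"slide":[[0.15,0,0],[0,0,-0.5],[0,0,-0.6],[0,0,-0.6],[0,0,-0.5],[0,0,-0.4],[0,0,-0.4],[0,0,-0.3],[0,0,0]],"twist":[0,0,0,0,0,0,0,0,0],"grip":[0,0,0,0,0,0,0,0,0]}' && python3 -m pendant '{"slide":[[0,0,-0.25],[0,0,-0.25],[0,0,-0.25],[0,0,-0.25],[0,0,0]],"twist":[0,0,0,0,0],"grip":[0,0,0,0,0]}'
```

```text
clock: 9.05
tcp_pos: [0.5078, 0.0808, 0.1191]
tool_rot: [-3.14, -0.0, 1.683]
ft_force: [0.4, -0.5, -2.7]
opening: 0.101
gripper_force: 50.5
clock: 9.55
tcp_pos: [0.5077, 0.0808, 0.0991]
tool_rot: [-3.14, -0.0, 1.683]
ft_force: [-0.9, -0.3, -3.5]
opening: 0.096
gripper_force: 50.5
```

```bash
python3 -m pendant '{"slide":[[0,0,-0.2],[0,0,-0.15],[0,0,-0.1],[0,0,0]],"twist":[0,0,0,0],"grip":[0,0,0,0]}' && python3 -m pendant '{"slide":[[0,0,-0.08],[0,0,-0.05],[0,0,0]],"twist":[0,0,0],"grip":[0,0,0]}'
```

```text
clock: 9.95
tcp_pos: [0.5081, 0.0807, 0.0907]
tool_rot: [-3.141, -0.0, 1.683]
ft_force: [-0.7, 0.1, -2.5]
opening: 0.098
gripper_force: 50.5
clock: 10.25
tcp_pos: [0.5083, 0.0808, 0.0884]
tool_rot: [-3.141, -0.0, 1.683]
ft_force: [-0.7, 0.3, -2.6]
opening: 0.099
gripper_force: 50.5
```

```bash
python3 -m pendant '{"slide":[[0,0,-0.05],[0,0,-0.05],[0,0,0]],"twist":[0,0,0],"grip":[0,0,0]}' && python3 -m pendant '{"slide":[[0,0,-0.05],[0,0,0]],"twist":[0,0],"grip":[0,0]}'
```

```text
clock: 10.55
tcp_pos: [0.509, 0.0809, 0.0875]
tool_rot: [3.141, -0.0, 1.683]
ft_force: [-2.0, 1.2, 5.1]
opening: 0.099
gripper_force: 51.5
clock: 10.75
tcp_pos: [0.5094, 0.081, 0.0874]
tool_rot: [3.14, -0.0, 1.683]
ft_force: [-4.0, 1.0, 10.6]
opening: 0.103
gripper_force: 52.4
```

```bash
python3 -m pendant '{"slide":[[0,0,0.04],[0,0,0],[0,0,0],[0,0,0],[0,0,0],[0,0,0],[0,0,0]],"twist":[0,0,0,0,0,0,0],"grip":[9,12,14,17,22,30,36]}' 20 && python3 -m pendant '{"slide":[[0,0,0.1],[0,0,0.3],[0,0,0.6],[0,0,0.9],[0,0,0.9],[0,0,0.9],[0,0,0.8],[0,0,0.4],[0,0,0]],"twist":[0,0,0,0,0,0,0,0,0],"grip":[36,36,36,36,36,36,36,36,36]}'
python3 - <<'E'
from h import *
s,im=snap('wrist','w6.png'); print(s['tcp_pos'])
a=cv2.resize(im[130:330,230:450],(440,400),interpolation=cv2.INTER_CUBIC)
b=cv2.resize(snap('scene','s6.png')[1][190:330,270:400],(360,400),interpolation=cv2.INTER_CUBIC)
cv2.imwrite('pics/c6.png',np.hstack([a,b])[:,:,::-1])
E
```

```text
clock: 11.45
tcp_pos: [0.5083, 0.0807, 0.0862]
tool_rot: [-3.141, -0.0, 1.683]
ft_force: [0.6, -0.1, 0.1]
opening: 0.361
gripper_force: 0.0
clock: 12.35
tcp_pos: [0.5094, 0.0807, 0.1863]
tool_rot: [3.138, 0.001, 1.683]
ft_force: [0.2, 0.0, 0.3]
opening: 0.358
gripper_force: 0.0
[0.50936289 0.08071113 0.18627115]
```

View pics/c6.png

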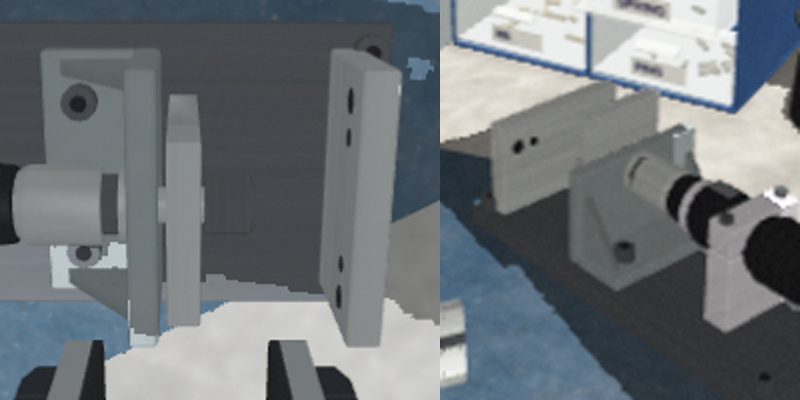

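The plate stands upright on its own between bracket and head: bracket face at x≈158, plate at 169–202 and head at 205–255 in the left crop. Next I'll turn by 90° and move above the head.

```bash
python3 -m pendant '{"slide":[[0.1,0.01,0],[0.1,0.01,0],[0.1,0.01,0],[0.1,0.01,0],[0.1,0.01,0],[0.1,0.01,0],[0.1,0.01,0],[0.1,0.01,0],[0.1,0,0],[0.1,0,0],[0,0,0],[0,0,0]],"twist":[-0.98,-0.98,-0.98,-0.98,-0.98,-0.98,-0.98,-0.98,-0.98,-0.98,-0.98,-0.98],"grip":[45,45,45,45,45,45,45,45,45,45,45,45]}' && python3 -m pendant '{"slide":[[0,0,0],[0,0,0],[0,0,0],[0,0,0],[0,0,0],[0,0,0],[0,0,0],[0,0,0],[0,0,0],[0,0,0],[0,0,0],[0,0,0]],"twist":[-0.98,-0.98,-0.98,-0.98,-0.98,-0.98,-0.98,-0.98,-0.98,-0.98,-0.98,0],"grip":[45,45,45,45,45,45,45,45,45,45,45,45]}'
python3 - <<'E'
from h import *
s,im=snap('wrist','w7.png'); print(s['tcp_pos'],np.degrees(s['tool_rot']))
O=np.array([.501,.0792,0]);fx=np.array([.9936,.1132,0]);fy=np.array([-.1132,.9936,0])
for p in [(62,46,71),(62,-46,71),(0,46,71),(0,-46,71),(31,0,58),(31,0,68),(15,0,68),(7,0,94)]:
  q=proj('wrist',O+fx*p[0]/1e3+fy*p[1]/1e3+np.array([0,0,p[2]/1e3]),s); print(p,((q-[200,100])*1.8).round(0), q.round())
a=cv2.resize(im[100:430,200:440],None,fx=1.8,fy=1.8,interpolation=cv2.INTER_CUBIC)
cv2.imwrite('pics/c7.png',a[:,:,::-1])
E
```

```text
clock: 13.65
tcp_pos: [0.5276, 0.0824, 0.1829]
tool_rot: [-3.139, 0.002, 0.859]
ft_force: [-0.8, -0.2, 0.0]
opening: 0.45
gripper_force: 0.0
clock: 14.85
tcp_pos: [0.5277, 0.0824, 0.183]
tool_rot: [-3.141, 0.002, 0.11]
ft_force: [0.3, 0.4, -0.4]
opening: 0.45
gripper_force: 0.0
[0.52767986 0.08235881 0.18302394] [-1.79978014e+02  1.32284739e-01  6.28868018e+00]
(62, 46, 71) [ 85. 148.] [247. 182.]
(62, -46, 71) [362. 147.] [401. 182.]
(0, 46, 71) [ 95. 320.] [253. 278.]
(0, -46, 71) [353. 320.] [396. 278.]
(31, 0, 58) [223. 226.] [324. 226.]
(31, 0, 68) [224. 234.] [324. 230.]
(15, 0, 68) [224. 278.] [324. 254.]
(7, 0, 94) [224. 328.] [324. 282.]
```

View pics/c7.png

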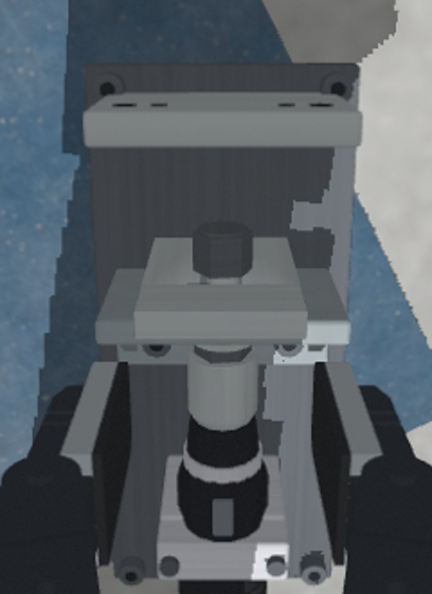

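The head is centred under the fingers: x≈222 in the crop, spanning rows 222–278, with the plate upright behind it. Going down 2 mm farther back.

```bash
python3 -m pendant '{"slide":[[0.1,0.01,-0.4],[0,0,-0.8],[0,0,-0.8],[0,0,-0.8],[0,0,-0.7],[0,0,-0.5],[0,0,0]],"twist":[0,0,0,0,0,0,0],"grip":[45,45,45,45,45,45,45]}' && python3 -m pendant '{"slide":[[0,0,-0.5],[0,0,-0.6],[0,0,-0.6],[0,0,-0.5],[0,0,-0.3],[0,0,-0.2],[0,0,0]],"twist":[0,0,0,0,0,0,0],"grip":[45,45,45,45,45,45,45]}'
```

```text
clock: 15.6
tcp_pos: [0.5292, 0.0826, 0.1024]
tool_rot: [-3.141, 0.003, 0.11]
ft_force: [-0.3, -0.2, 0.1]
opening: 0.45
gripper_force: 0.0
clock: 16.3
tcp_pos: [0.5301, 0.0826, 0.0497]
tool_rot: [-3.141, 0.001, 0.11]
ft_force: [0.8, 0.0, 0.6]
opening: 0.451
gripper_force: 0.0
```

```bash
python3 -m pendant '{"slide":[[-0.03,0,-0.13],[0,0,0],[0,0,0],[0,0,0],[0,0,0],[0,0,0],[0,0,0],[0,0,0],[0,0,0],[0,0,0]],"twist":[0,0,0,0,0,0,0,0,0,0],"grip":[40,34,28,22,15,8,0,0,0,0]}' 30
```

```text
clock: 17.3
tcp_pos: [0.5296, 0.0822, 0.0479]
tool_rot: [3.141, 0.001, 0.11]
ft_force: [-3.2, -5.1, 5.1]
opening: 0.228
gripper_force: 29.5
```

```bash
python3 -m pendant '{"slide":[[0,0,0],[0,0,0],[0,0,0],[0,0,0],[0,0,0],[0,0,0],[0,0,0],[0,0,0],[0,0,0],[0,0,0],[0,0,0],[0,0,0]],"twist":[0,0,0,0,0,0,0,0,0,0,0,0],"grip":[0,0,0,0,0,0,0,0,0,0,0,0]}'; python3 - <<'E'
from h import *
s,im=snap('wrist','w8.png'); cv2.imwrite('pics/w8b.png',im[:,:,::-1]); print(s['ft_force'],s['moment'],s['opening'])
E
```

```text
clock: 18.5
tcp_pos: [0.5289, 0.0821, 0.0479]
tool_rot: [3.141, 0.003, 0.11]
ft_force: [-5.9, -5.8, 6.4]
opening: 0.225
gripper_force: 29.6
[-5.93547199 -5.75781058  6.43570735] [-0.79131106  0.97999502 -0.01083338] 0.22493849975765626
```

View pics/w8.png

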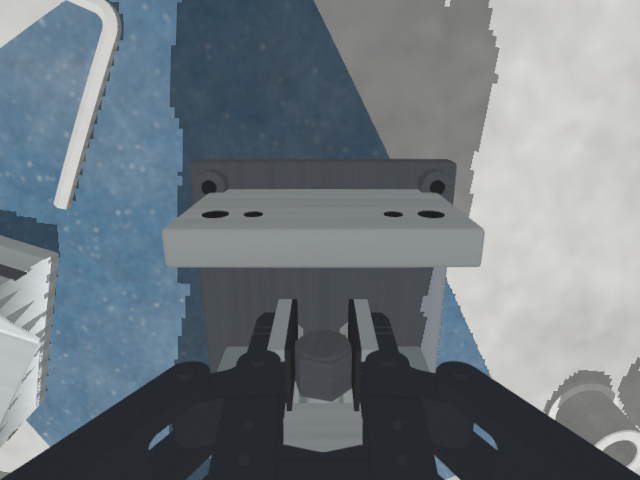

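The fingers are on the flats (opening 19.1 mm, 30 N) with the head between the pads at about (323,365). I'll hold while the nut draws it in, watching the pull.

```bash
python3 -m pendant '{"slide":[[0,0,0],[0,0,0],[0,0,0],[0,0,0],[0,0,0],[0,0,0],[0,0,0],[0,0,0],[0,0,0],[0,0,0],[0,0,0],[0,0,0]],"twist":[0,0,0,0,0,0,0,0,0,0,0,0],"grip":[0,0,0,0,0,0,0,0,0,0,0,0]}';  python3 -m pendant '{"slide":[[0,0,0],[0,0,0],[0,0,0],[0,0,0],[0,0,0],[0,0,0],[0,0,0],[0,0,0],[0,0,0],[0,0,0],[0,0,0],[0,0,0]],"twist":[0,0,0,0,0,0,0,0,0,0,0,0],"grip":[0,0,0,0,0,0,0,0,0,0,0,0]}'; python3 -m pendant '{"slide":[[0,0,0],[0,0,0],[0,0,0],[0,0,0],[0,0,0],[0,0,0],[0,0,0],[0,0,0],[0,0,0],[0,0,0],[0,0,0],[0,0,0]],"twist":[0,0,0,0,0,0,0,0,0,0,0,0],"grip":[0,0,0,0,0,0,0,0,0,0,0,0]}'
```

```text
clock: 19.75
tcp_pos: [0.5282, 0.082, 0.0478]
tool_rot: [3.141, 0.005, 0.11]
ft_force: [-8.7, -7.4, 9.8]
opening: 0.226
gripper_force: 29.8
clock: 20.95
tcp_pos: [0.5274, 0.082, 0.0477]
tool_rot: [3.141, 0.007, 0.111]
ft_force: [-11.4, -7.4, 12.9]
opening: 0.227
gripper_force: 29.9
clock: 22.15
tcp_pos: [0.5267, 0.0819, 0.0476]
tool_rot: [3.141, 0.009, 0.111]
ft_force: [-13.7, -8.0, 14.9]
opening: 0.226
gripper_force: 30.0
```

```bash
python3 -m pendant '{"slide":[[0.03,0,0],[0.03,0,0],[0.03,0,0],[0,0,0],[0,0,0],[0,0,0],[0,0,0],[0,0,0],[0,0,0],[0,0,0],[0,0,0],[0,0,0]],"twist":[0,0,0,0,0,0,0,0,0,0,0,0],"grip":[0,0,0,0,0,0,0,0,0,0,0,0]}' 25;  python3 -m pendant '{"slide":[[0,0,0],[0,0,0],[0,0,0],[0,0,0],[0,0,0],[0,0,0],[0,0,0],[0,0,0],[0,0,0],[0,0,0],[0,0,0],[0,0,0]],"twist":[0,0,0,0,0,0,0,0,0,0,0,0],"grip":[0,0,0,0,0,0,0,0,0,0,0,0]}'; python3 -m pendant '{"slide":[[0,0,0],[0,0,0],[0,0,0],[0,0,0],[0,0,0],[0,0,0],[0,0,0],[0,0,0],[0,0,0],[0,0,0],[0,0,0],[0,0,0]],"twist":[0,0,0,0,0,0,0,0,0,0,0,0],"grip":[0,0,0,0,0,0,0,0,0,0,0,0]}'
```

```text
clock: 23.35
tcp_pos: [0.5261, 0.0819, 0.0474]
tool_rot: [3.141, 0.016, 0.111]
ft_force: [-23.0, -8.5, 24.3]
opening: 0.22
gripper_force: 30.4
clock: 24.55
tcp_pos: [0.526, 0.0819, 0.0473]
tool_rot: [3.141, 0.016, 0.111]
ft_force: [-23.0, -8.6, 24.2]
opening: 0.224
gripper_force: 31.2
clock: 25.75
tcp_pos: [0.526, 0.0819, 0.0473]
tool_rot: [3.141, 0.016, 0.111]
ft_force: [-24.5, -8.5, 24.6]
opening: 0.23
gripper_force: 31.2
```

```bash
for i in 1 2; do :; done; python3 -m pendant '{"slide":[[0,0,0],[0,0,0],[0,0,0],[0,0,0],[0,0,0],[0,0,0],[0,0,0],[0,0,0],[0,0,0],[0,0,0],[0,0,0],[0,0,0]],"twist":[0,0,0,0,0,0,0,0,0,0,0,0],"grip":[0,0,0,0,0,0,0,0,0,0,0,0]}';  python3 -m pendant '{"slide":[[0,0,0],[0,0,0],[0,0,0],[0,0,0],[0,0,0],[0,0,0],[0,0,0],[0,0,0],[0,0,0],[0,0,0],[0,0,0],[0,0,0]],"twist":[0,0,0,0,0,0,0,0,0,0,0,0],"grip":[0,0,0,0,0,0,0,0,0,0,0,0]}'; python3 -m pendant '{"slide":[[0,0,0],[0,0,0],[0,0,0],[0,0,0],[0,0,0],[0,0,0],[0,0,0],[0,0,0],[0,0,0],[0,0,0],[0,0,0],[0,0,0]],"twist":[0,0,0,0,0,0,0,0,0,0,0,0],"grip":[0,0,0,0,0,0,0,0,0,0,0,0]}'; python3 - <<'E'
from h import *
s,im=snap('wrist','w9.png')
a=cv2.resize(im[280:480,220:430],(420,400),interpolation=cv2.INTER_CUBIC)
b=cv2.resize(snap('scene','s9.png')[1][200:310,280:380],(364,400),interpolation=cv2.INTER_CUBIC)
cv2.imwrite('pics/c9.png',np.hstack([a,b])[:,:,::-1])
E
```

```text
clock: 26.95
tcp_pos: [0.526, 0.0819, 0.0474]
tool_rot: [3.141, 0.016, 0.111]
ft_force: [-23.2, -9.3, 24.1]
opening: 0.228
gripper_force: 31.2
clock: 28.15
tcp_pos: [0.526, 0.0819, 0.0474]
tool_rot: [3.141, 0.016, 0.111]
ft_force: [-23.8, -9.3, 24.0]
opening: 0.229
gripper_force: 31.2
clock: 29.35
tcp_pos: [0.526, 0.0819, 0.0474]
tool_rot: [3.141, 0.016, 0.111]
ft_force: [-24.1, -9.3, 24.3]
opening: 0.225
gripper_force: 31.2
```

View pics/c9.png

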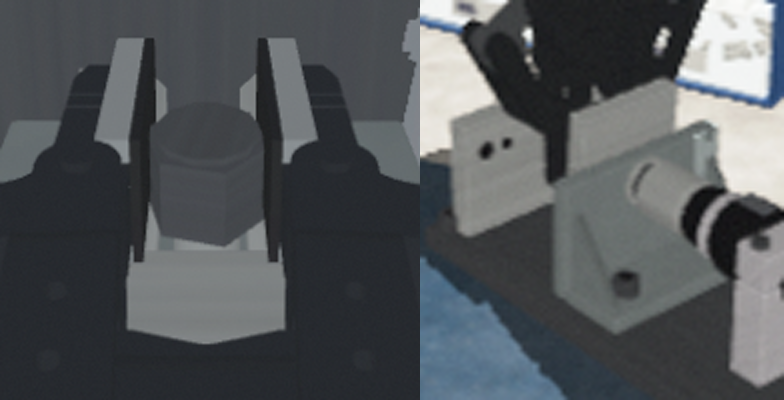

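```bash
python3 - <<'E'
from h import *
g=lambda f:cv2.imread('pics/'+f,0)
a,b=g('w8.png'),g('w9.png')
def m(x0,x1,y0,y1):
    t=cv2.resize(a[y0:y1,x0:x1],None,fx=4,fy=4,interpolation=cv2.INTER_CUBIC)
    w=cv2.resize(b[y0-10:y1+10,x0-10:x1+10],None,fx=4,fy=4,interpolation=cv2.INTER_CUBIC)
    r=cv2.matchTemplate(w,t,cv2.TM_CCOEFF_NORMED); _,v,_,l=cv2.minMaxLoc(r); return v,(l[0]/4-10,l[1]/4-10)
print('head',m(298,348,326,396),'pads',m(255,293,295,360)); print('plate top',m(287,360,410,450))
p=[env.snapshot('scene').astype(int) for _ in range(3)]
print([abs(p[i]-p[0])[230:280,325:400].mean() for i in(1,2)])
s=env.sense(); O=np.array([.501,.0792,0]);fx=np.array([.9936,.1132,0])
for x in(26.5,27.5,28): print(x,proj('wrist',O+fx*x/1e3+[0,0,.058],s))
for x in(0,3,5): print('plate far top edge',x,proj('wrist',O+fx*x/1e3+[0,0,.094],s))
E
```

```text
head (0.9644966721534729, (0.0, 1.75)) pads (0.9989790320396423, (0.0, 0.0))
plate top (0.9870139360427856, (0.0, 0.0))
[np.float64(1.3152), np.float64(1.3171555555555556)]
26.5 [324.32690288 343.63987066]
27.5 [324.3257703  341.11915354]
28 [324.32519821 339.85390322]
plate far top edge 0 [324.739291   491.38831556]
plate far top edge 3 [324.74142867 483.91296673]
plate far top edge 5 [324.74280126 478.83713101]
```

The head has slid 0.7 mm between the pads. With the 2.9 mm the fingers gave and about 0.9 mm before the first picture, that makes the full 4.5 mm. Nothing has moved for 5 s, and the plate stands clamped upright, so I'm handing in.

```bash
python3 - <<'E'
from cell import env
print(env.finish_job())
E
```

```text
the job is handed in; nothing more can be done
None
```

The stop plate is standing in place behind the bracket with its slot over the bolt. By my measurements the bolt was drawn the full 4.5 mm home, and I handed the job in at about 30 s with the gripper still holding the head; no verdict was returned.

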